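# Clamp a vial in the cam clamp

## Robot

A 6-joint arm with a two-finger parallel gripper is mounted at the origin on a cart in front of the work surface, level with it; the furniture and walls round the work are solid. World frame = base frame: x ahead of the robot, y to its left, z up, the work surface at z = 0. Lengths are in m, angles in rad, forces in N, time in s.
With the tool pointing down it reaches from about 0.35 to 0.8 m from the base axis. Payload 7.3 kg.
Tool frame: the origin (TCP) lies on the centre line of the jaws, within the pads' length; the fingertips stand tcp_to_tips ahead of it and the grasp point (between the pads) lies 8 mm behind it (tcp_to_tips is the distance from the TCP to the fingertips, in m); z points along the fingers, y is the line along which they close (so a half turn about z gives the same grasp; the last joint's range is limited). The gripper opens to 85 mm and grips with 20 to 120 N. Pads are 22 mm wide; open, the fingers measure 114 mm over their backs; the gripper's body (76 mm by 85 mm) begins 54 mm behind the grasp point. The pads swing forward as they close: fully open they stand 13 mm farther back than shut.
Start: joints at [-1.339, 0.342, 1.524, -0, 1.275, -0.146], TCP at [0.194, -0.488, 0.242] pointing down, gripper open.
Joint ranges: [-2.53, 2.53], [-0.77, 2.02], [0.04, 2.7], [-1, 4.14], [0.28, 2.66], [-3.11, 3.11]. Speed limits (rad/s): [2.57, 2.57, 3.14, 3.14, 3.14, 3.14].

## Interface

Orientations are given as a unit quaternion [x, y, z, w].
In Python, from plant import state, snapshot, sign_off, tcp_to_tips gives the robot as it stands.
- The arm moves only by the tool arm_command, never from a script. Its argument "motion" is a list of rows, each a list of 3 entries, a list of its own where there are three numbers: the shift along the world's x, y, z in units of 60 mm (1.0 is 60 mm), then the turn, a rotation vector about the world's x, y, z in units of 6 degrees (1.0 is 6 degrees), then the finger opening in mm, from 0 to 85.4. A call has 1 to 10 rows; each row is the pose to reach, as a shift and turn from the pose commanded when the call began; what a row does not reach only later rows make up. A row lasts 1/8 s, in which the tool goes at most 62.5 mm and 10.7 degrees, less where a joint would pass 70% of its speed; a pose out of reach is approached as far as the arm can. A call with a gripper value outside its range is refused whole. The fingers move at their own pace and stop on an object; "grip_force" is the grip in N (left out, the last holds). Time passes only in rows, so rows that repeat a pose let the fingers close. It gives the time, the measured TCP pose, the force, the opening and the grip force at its end, in the units of the state.
- state(): the state, without advancing time (a new reading comes with each control period).
- snapshot(name): name is "scene" or "top" or "wrist"; returns a dict with "frame" (480x640x3 uint8, red, green, blue), "z_map" (480x640 float32, m along the optical axis (not along the pixel's ray), 0 where there is no reading), "K" (3x3 intrinsics, pixels), "R" (3x3) and "t" (3): a world point X has camera coordinates R X + t. Camera axes: x right, y down, z forward; pixel columns grow to the right and rows downward; lengths in m; the calibration is good to about 2 mm. A picture is of the moment at which its call begins.
- sign_off(): hands the job in; it is judged then, once.
The state is a dict: "t": time; "qpos": joint angles; "qvel": joint speeds; "joint_torque": joint torques, N m; "eef_pos": TCP position; "tool_rot": TCP orientation; "wrist_force": force on the tool from outside, world axes, zero at the start; "ft_torque": the same for the moment, N m; "finger_gap": opening from 0.0 (shut) to 1.0 (fully open); "grip_force": force on a finger pad.
Only numpy, scipy, OpenCV 4.12 (cv2) and the standard library are available. Lean on these libraries where they do the work, as an engineer would, in place of code of your own. Each camera call takes 0.05 s, during which the arm holds its last target. There are 200 camera calls.

## Task

Stand the larger of the two amber vials upright between the jaw and the V-block of the hand-cranked cam clamp and let go of it. Then turn the crank anticlockwise (seen from above) until the follower has climbed the cam's ramp and rests on its level dwell, so that the jaw holds the vial at its steady full grip, and let go of the crank there; do not wind on past the dwell, where the cam climbs again and would crush the glass. Leave the smaller vial where it stands.

Things in the scene. Friction and masses are not known exactly. Their poses are not given: they have to be found in the camera images.
- vial: The larger amber glass vial with a white cap: 42 mm across, 86 mm tall, body straight up to about 65 mm, then a 27 mm cap; 0.14 to 0.28 kg. Origin at the centre of its underside, z up. Which of the two vials stands on the left varies.
- vial_mid (a point): Centre of the larger vial, half-way up (43 mm above its underside).
- small_vial: The smaller amber vial, a bystander: 34 mm across, 64 mm tall. Origin at the centre of its underside.
- clamp: The cam clamp, fixed to the desk: aluminium base plate 90 x 255 x 10 mm with crank, cam, follower, jaw and V-block in a line. Origin on the crank's upright axis at desk height; z up; y points from the crank to the V-block, the way the jaw pushes; x across. The bare steel cam (22 mm radius at its round part) pushes the follower's roller on its +y side.
- nest (a point): Point on the base plate's top (10 mm above the desk), 156 mm from the crank axis along the clamp's y, where the clamped vial's axis will stand. Axes as the clamp's. The V-block's two faces, 45 degrees either side of y and 26 mm high, touch the vial on its +y side. The open jaw leaves 10 mm of play: a vial set up to 10 mm short of here (towards -y) fits; the jaw pushes it home.
- jaw: Rubber-faced jaw plate, 42 mm wide, its top 40 mm above the desk. Origin: on the crank axis at desk height when fully open (face 31 mm short of the nest); moves along the clamp's y. It rides on a spring (1.9 N/mm) ahead of the follower: once it meets the vial it stands still while its squeeze grows from 2 N to about 14 N at the dwell, and to about 25 N beyond the dwell.
- crank_axis (a point): Point on the crank's upright axis, 76 mm above the desk, level with the middle of the grip. Axes as the clamp's.
- crank_grip (a point): Middle of the crank's upright black grip, a free-turning sleeve 20 mm thick and 50 mm tall (51 to 101 mm above the desk), 65 mm from the crank axis; the arm under it tops out at 50 mm. It starts 150 to 173 degrees from the clamp's x axis (anticlockwise from above) and travels anticlockwise, round the side away from the vial, to a stop at 373 degrees.
- crank: The crank arm; origin on its axis at desk height. The cam sits differently on its shaft every time: its ramp begins 17 to 120 degrees after the start. The push at the grip, near nil before, jumps there to some 3 N and grows to 4 to 8 N in 40 degrees; let go on it, the crank springs back. Then, for about 28 degrees, the dwell: the push is gone, the crank stays put. Then a second ramp: over 5 N.
Mind the look-alikes: they are no part of the job. Leave any yellow look-alike of the vial alone.

How it is judged:
On the way:
1. the larger vial stands upright in the open clamp, within 13 mm of the nest point, and is let go (horizontal distance between vial_mid and nest below 0.013 m and z of vial_mid in the frame of nest below 0.046 m and angle between vial_mid's own z axis and vertical below 0.1 rad and contact force between the fingers and vial below 0.2 N and contact force between jaw and vial below 6 N), for 0.2 s.
At the end, for the whole second after the job is handed in: The larger vial stands upright (within 0.1 rad) and still, within 5 mm of the nest point, and the jaw goes on squeezing it with 11.5 to 17.5 N by itself, which it does only with the follower on the dwell (contact force between jaw and vial between 11.5 and 17.5 N and horizontal distance between vial_mid and nest below 0.005 m and angle between vial_mid's own z axis and vertical below 0.1 rad and linear speed of vial below 0.01 m/s); the robot touches nothing.
It fails at once if the jaw squeezes the vial with more than 20 N (wound on past the dwell) (contact force between jaw and vial above 20 N).
It fails at once if the larger vial is tipped by more than 0.6 rad (angle between vial_mid's own z axis and vertical above 0.6 rad).
It fails at once if the smaller vial is moved by more than 30 mm (distance of small_vial from where it was at the start of the episode above 0.03 m).
It also fails if it takes over 72 s, if anything falls off the work surface, if the arm or the gripper's body presses on something with over 40 N, if the wrist force passes 120 N, or if a joint passes its speed limit or range.

## Working session

There is one attempt and no reset: what is moved stays moved. The work goes in short steps, Python scripts to look and compute and a tool call to move; the robot and the scene stay as the last step left them, time stands still between calls to the robot, and variables do not carry over. Pictures are saved under pics/ and viewed, at most 10 in all, crops included, and the job is handed in when it is done.

Besides the shell and the picture viewer there is one more tool, called after "Request:" by a JSON object that holds its "method" and its "body", one argument or row to a line. arm_command: Moves the arm, as the interface text tells. Its arguments: {"type":"object","properties":{"motion":{"type":"array"},"grip_force":{"type":"number"}},"required":["motion"]}

```bash
mkdir -p pics
cat > h.py <<'E'
import numpy as np, cv2
from plant import state, snapshot, sign_off, tcp_to_tips
def cloud(s):
    z=s["z_map"]; v,u=np.mgrid[:z.shape[0],:z.shape[1]]
    K=s["K"]; c=np.stack([(u-K[0,2])/K[0,0]*z,(v-K[1,2])/K[1,1]*z,z],-1)
    P=(c-s["t"])@s["R"]; P[z==0]=np.nan; return P
def ray(s,u,v,h):
    d=np.linalg.inv(s["K"])@[u,v,1]; d=s["R"].T@d; o=-s["R"].T@s["t"]
    return o+d*(h-o[2])/d[2]
E
python3 - <<'E'
from h import *
for n in("scene","top"):
    s=snapshot(n); np.savez(n+".npz",**s); cv2.imwrite(f"pics/{n}1.png",s["frame"][:,:,::-1]); print(n,-s["R"].T@s["t"],s["K"][0,0])
    P=cloud(s); print(np.nanmin(P,(0,1)),np.nanmax(P,(0,1)))
st=state(); print(st["eef_pos"],st["tool_rot"],tcp_to_tips,st["finger_gap"])
E
```

```text
scene [0.16060914 0.77423571 0.65290355] 459.9566908441483
[-0.39655107 -1.60229821 -0.76388536] [0.8656945  0.80050268 0.46493922]
top [0.43013966 0.21687962 0.92439729] 466.9726727676144
[-0.25234911 -0.9284278  -0.76513258] [0.86357392 1.30386483 0.47232023]
[ 0.19361806 -0.48765462  0.24172613] [ 9.82210374e-01  1.87782755e-01 -2.24994669e-05 -6.46590413e-04] 0.011 1.0034846174599232
```

View pics/scene1.png

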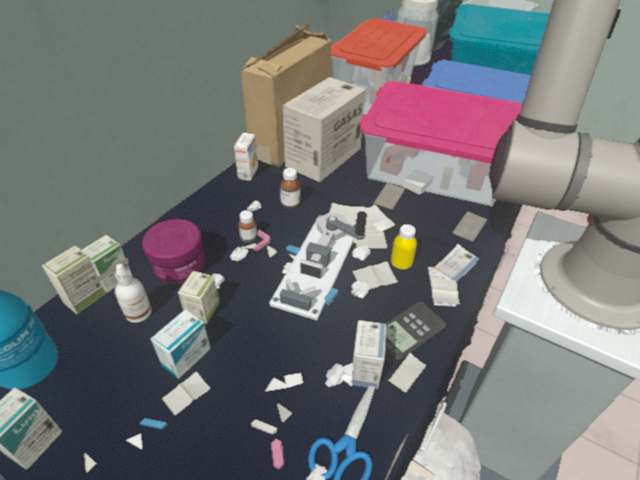

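View pics/top1.png

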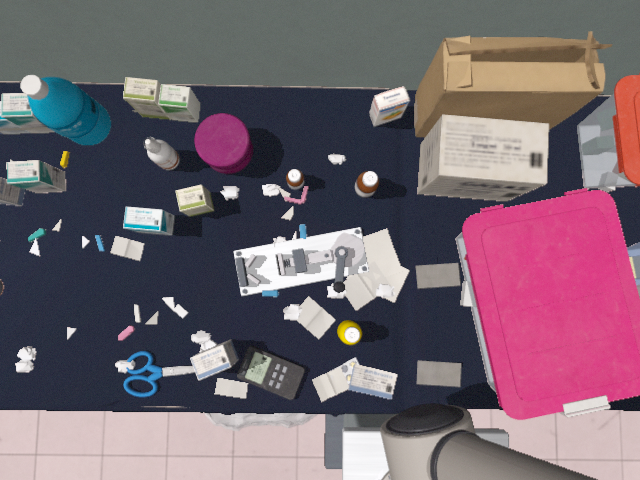

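Scene view: the larger vial is at (290,187), the small one at (248,228), the clamp runs from (345,225) to (300,300), and the yellow look-alike is at (404,247). Top view: the large vial cap is at (370,178), the small one at (294,176), the crank axis is near (343,255), the grip near (340,287), and the V-block is at the left end (248,270).

Run:
```python
from h import *
s=dict(np.load("top.npz")); P=cloud(s); f=s["frame"]; hsv=cv2.cvtColor(f,cv2.COLOR_RGB2HSV)
v,u=np.mgrid[:480,:640]
def box(a,b,c,d): return (u>=a)&(u<b)&(v>=c)&(v<d)
# caps
for nm,b,h in(("big",box(350,390,160,205),.086),("small",box(280,312,160,198),.064)):
    m=b&(P[...,2]>h-.006); pts=P[m]; (cu,cv_),r=cv2.minEnclosingCircle(np.argwhere(m)[:,::-1].astype(np.float32))
    print(nm,m.sum(),np.median(pts,0),ray(s,cu,cv_,h),r)
    # body: amber
    m=b&(P[...,2]>.01); print('  body',np.nanmin(P[m],0),np.nanmax(P[m],0))
# plate
m=box(225,380,220,305)&(P[...,2]>.006)&(P[...,2]<.014)&(hsv[...,1]<60)&(hsv[...,2]>90)
m8=cv2.morphologyEx(m.astype(np.uint8),cv2.MORPH_OPEN,np.ones((3,3)))
n,l,st,c=cv2.connectedComponentsWithStats(m8); print(st[1:][st[1:,4]>40])
mb=box(225,380,220,305)&(P[...,2]>.007)&(P[...,2]<.2)
# metric hull of everything above 7mm using ray onto plate
pts=P[m8>0][:,:2].astype(np.float32); R=cv2.minAreaRect(pts*1000); print(R, cv2.boxPoints(R))
# grip
m=box(320,360,260,305)&(P[...,2]>.092); print('grip',m.sum(),np.nanmean(P[m],0),np.nanmin(P[m],0),np.nanmax(P[m],0))
c=cv2.resize(f[215:310,225:385],None,fx=5,fy=5,interpolation=cv2.INTER_CUBIC)
cv2.imwrite("pics/c1.png",c[:,:,::-1])
```

```text
big 170 [0.6245095  0.12173812 0.08488724] [0.62423607 0.1215686  0.086     ] 7.443799018859863
  body [0.60359035 0.10135283 0.01124214] [0.64388615 0.14292242 0.08918516]
small 124 [0.63278155 0.26046056 0.06255225] [0.63237873 0.26074455 0.064     ] 6.32578182220459
  body [0.60668556 0.24051481 0.01009829] [0.64987644 0.27689734 0.06627358]
[[ 344  227   23   14  144]
 [ 239  231  103   64 3228]
 [ 344  253   24   23  256]
 [ 328  286   12   10   60]]
((463.491455078125, 237.16580200195312), (128.6771697998047, 273.5912170410156), 7.861804485321045) [[381.0461  363.87515]
 [418.4691   92.85544]
 [545.93677 110.45645]
 [508.51382 381.47617]]
grip 99 [0.42584026 0.17538329 0.10047105] [0.41609511 0.16663923 0.09741091] [0.43538988 0.18443178 0.10341609]
```

View pics/c1.png

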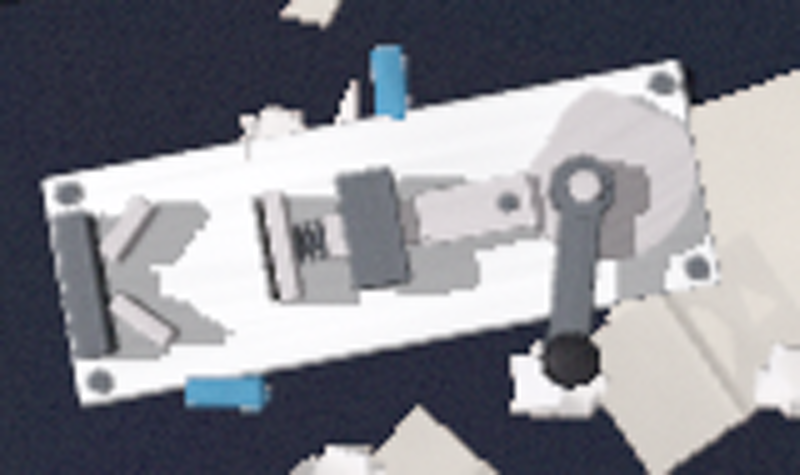

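The crop shows plate corners at about (42,182), (80,405), (683,62) and (715,280). The crank hub is at (583,184), the grip top at (570,358), the jaw face at (268,245) and the V-block centre at (130,275).

Run:
```python
from h import *
s=dict(np.load("top.npz")); P=cloud(s)
full=lambda x,y:(225+(x+.5)/5-.5,215+(y+.5)/5-.5)
C=np.array([ray(s,*full(*p),.01) for p in((42,182),(80,405),(683,62),(715,280))])
print(C.round(4), [np.linalg.norm(C[i]-C[j]).round(4) for i,j in((0,2),(1,3),(0,1),(2,3))])
S=np.array([ray(s,*full(*p),.011) for p in((68,193),(100,381),(663,83),(698,267))])
y=(C[0]-C[2]+C[1]-C[3]+S[0]-S[2]+S[1]-S[3])[:2]; y/=np.linalg.norm(y); x=np.array([y[1],-y[0]])
ctr=C.mean(0)[:2]; ctr2=S.mean(0)[:2]; print('ctr',ctr,ctr2,'yaw',np.degrees(np.arctan2(-y[0],y[1])))
u,v=map(round,full(583,184)); print('hub z',np.nanmedian(P[v-1:v+2,u-1:u+2,2]),np.nanmax(P[v-3:v+4,u-3:u+4,2]))
h=np.nanmedian(P[v-1:v+2,u-1:u+2,2])
a=ray(s,*full(583,184),h)[:2]; print('axis',a,'off-line',(a-ctr)@x,(a-ctr)@y)
al=a-x*((a-ctr)@x)*.5
g=np.array([.42584026,.17538329]); print('grip r,ang',np.linalg.norm(g-a),np.degrees(np.arctan2((g-a)@y,(g-a)@x)))
print('nest',a+.156*y,'online',ctr+y*((a-ctr)@y+.156),'x',x,'y',y)
for nm,p,z in(("jawtop",(270,245),.04),("V l",(145,215),.036),("V r",(160,335),.036),("back",(90,285),.036)):
    q=full(*p); zz=np.nanmedian(P[round(q[1])-1:round(q[1])+2,round(q[0])-1:round(q[0])+2,2]); w=ray(s,*q,zz)[:2]-a; print(nm,zz,w@x,w@y)
```

```text
[[0.4915 0.3795 0.01  ]
 [0.405  0.362  0.01  ]
 [0.5428 0.1285 0.01  ]
 [0.457  0.1154 0.01  ]] [np.float64(0.2562), np.float64(0.2521), np.float64(0.0883), np.float64(0.0867)]
ctr [0.47405566 0.24632526] [0.47444099 0.24548241] yaw 11.615955626997222
hub z 0.054988745950016835 0.05818361285439357
axis [0.49076149 0.16988516] off-line 0.0009724106645009338 -0.07823827799051172
grip r,ang 0.06515362580807856 163.54325445811432
nest [0.45935078 0.32269015] online [0.45839828 0.32249436] x [0.97951922 0.2013507 ] y [-0.2013507   0.97951922]
jawtop 0.039457854344567056 0.00030145936799481877 0.11985491056720604
V l 0.025470337042709398 0.021428441108689012 0.16596402231972407
V r 0.0368099621551827 -0.025255340808730563 0.16696441165987233
back 0.0368515301509973 -0.0017218020985247924 0.18966318831353066
```

Run:
```python
from h import *
s=dict(np.load("top.npz")); P=cloud(s)
for n,(a,b,c,d) in dict(pink=(470,635,200,400),gasas=(420,548,120,195),bag=(420,600,40,110),tan=(372,405,92,122)).items(): 
    q=P[c:d,a:b].reshape(-1,3); print(n,np.nanpercentile(q[:,2],[50,90,99]),np.nanmin(q[q[:,2]>.05],0),np.nanmax(q,0))
```

```text
pink [0.14069798 0.14299256 0.14456757] [ 0.24055574 -0.38410137  0.05021275] [ 0.60902627 -0.04364018  0.14747343]
gasas [0.15954285 0.16180435 0.1633381 ] [ 0.6016727  -0.20057162  0.05028568] [0.74255971 0.02315047 0.16534744]
bag [0.22742646 0.24179901 0.25503412] [ 0.72745013 -0.31993258  0.05021644] [0.86286839 0.03925527 0.26102662]
tan [0.07609264 0.09135697 0.09318204] [0.75096242 0.05136809 0.05001185] [0.82397476 0.11436042 0.09497356]
```

Request:
{"method": "arm_command", "body": {
  "motion": [
    [[0,0,1],[0,0,1.7],85],
    [[0,0,2],[0,0,3.4],85]
  ]
}}

```text
t: 0.35
eef_pos: [0.1936, -0.4875, 0.363]
tool_rot: [0.932, 0.361, 0.0, -0.001]
wrist_force: [-0.4, -0.8, -0.0]
finger_gap: 0.996
grip_force: 0.0
```

Request:
{"method": "arm_command", "body": {
  "motion": [
    [[0.55,0.78,0],[0,0,1],85],
    [[1.1,1.56,0],[0,0,2],85],
    [[1.65,2.34,0],[0,0,3],85],
    [[2.2,3.12,0],[0,0,4],85],
    [[2.75,3.9,0],[0,0,5],85],
    [[3.3,4.68,0],[0,0,6],85],
    [[3.85,5.46,0],[0,0,7],85],
    [[4.4,6.24,0],[0,0,8],85],
    [[4.95,7.02,0],[0,0,9],85],
    [[5.5,7.8,0],[0,0,9.9],85]
  ]
}}

```text
t: 1.6
eef_pos: [0.5244, -0.0182, 0.362]
tool_rot: [0.632, 0.775, -0.0, -0.0]
wrist_force: [1.1, -1.0, 0.4]
finger_gap: 0.994
grip_force: 0.0
```

Request:
{"method": "arm_command", "body": {
  "motion": [
    [[0.55,0.78,0],[0,0,0],85],
    [[1.1,1.56,-0.3],[0,0,0],85],
    [[1.66,2.335,-0.9],[0,0,0],85],
    [[1.66,2.335,-1.9],[0,0,0],85],
    [[1.66,2.335,-2.7],[0,0,0],85],
    [[1.66,2.335,-2.7],[0,0,0],85],
    [[1.66,2.335,-2.7],[0,0,0],85]
  ]
}}

```text
t: 2.48
eef_pos: [0.6243, 0.1201, 0.2025]
tool_rot: [0.633, 0.774, 0.001, 0.001]
wrist_force: [-0.1, -0.7, 0.8]
finger_gap: 0.995
grip_force: 0.0
```

Run:
```python
from h import *
s=snapshot("wrist"); cv2.imwrite("pics/w1.png",s["frame"][:,:,::-1]); print(state()["eef_pos"])
P=cloud(s); m=(abs(P[...,2]-.0855)<.004)&(abs(P[...,0]-.624)<.03)&(abs(P[...,1]-.122)<.03)
q=P[m]; print(m.sum(),np.mean(q,0),np.min(q,0),np.max(q,0))
if m.sum():
    (a,b),r=cv2.minEnclosingCircle(np.argwhere(m)[:,::-1].astype(np.float32)); print(ray(s,a,b,.086))
```

```text
[0.62467183 0.12002335 0.20330251]
1191 [0.6248345  0.1204883  0.08510239] [0.61175104 0.10615069 0.0815652 ] [0.6383018  0.13329105 0.08756532]
[0.62477058 0.12084296 0.086     ]
```

View pics/w1.png

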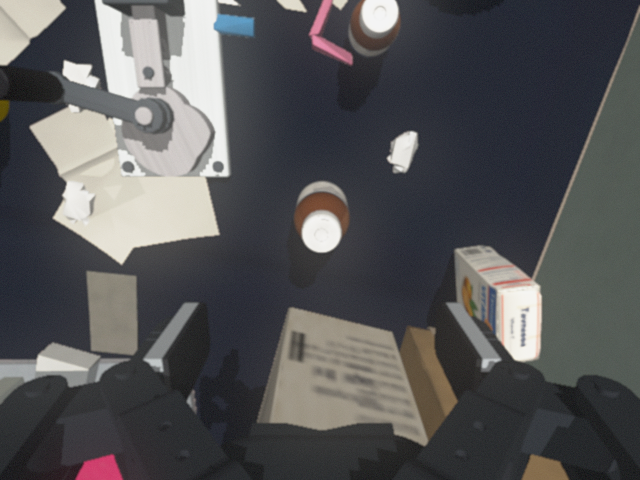

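The wrist view shows the vial cap at (321,231), centred between the fingers, with nothing nearby in the way. I'll descend and grasp.

Request:
{"method": "arm_command", "body": {
  "motion": [
    [[0,0.02,-0.8],[0,0,0],85],
    [[0,0.02,-1.6],[0,0,0],85],
    [[0,0.02,-2.2],[0,0,0],85],
    [[0,0.02,-2.6],[0,0,0],85],
    [[0,0.02,-2.6],[0,0,0],60],
    [[0,0.02,-2.6],[0,0,0],36],
    [[0,0.02,-2.6],[0,0,0],36],
    [[0,0.02,-2.6],[0,0,0],36],
    [[0,0.02,-2.6],[0,0,0],36]
  ],
  "grip_force": 30
}}

```text
t: 3.65
eef_pos: [0.6248, 0.1215, 0.047]
tool_rot: [0.633, 0.774, 0.002, 0.002]
wrist_force: [-0.5, -0.5, 7.3]
finger_gap: 0.464
grip_force: 30.0
```

Request:
{"method": "arm_command", "body": {
  "motion": [
    [[0,0,0.8],[0,0,0],36],
    [[-0.1,0.1,1.5],[0,0,0],36],
    [[-0.6,0.7,1.6],[0,0,0],36],
    [[-1.15,1.4,1.6],[0,0,0],36],
    [[-1.7,2.05,1.6],[0,0,0],36],
    [[-2.25,2.7,1.6],[0,0,0],36],
    [[-2.6,3.1,1.3],[0,0,0],36],
    [[-2.74,3.26,1.0],[0,0,0],36],
    [[-2.74,3.26,1.0],[0,0,0],36],
    [[-2.74,3.26,1.0],[0,0,0],36]
  ]
}}

```text
t: 4.9
eef_pos: [0.4599, 0.3168, 0.1054]
tool_rot: [0.633, 0.774, 0.001, 0.001]
wrist_force: [-0.7, -0.9, -1.6]
finger_gap: 0.468
grip_force: 31.3
```

Run:
```python
from h import *
st=state(); print(st["eef_pos"],st["tool_rot"],st["wrist_force"],st["finger_gap"])
for n in("wrist","scene"):
    s=snapshot(n); P=cloud(s); cv2.imwrite(f"pics/{n}2.png",s["frame"][:,:,::-1])
    e=st["eef_pos"]
    hsv=cv2.cvtColor(s["frame"],cv2.COLOR_RGB2HSV)
    m=(abs(P[...,2]-.144)<.012)&(abs(P[...,0]-e[0])<.03)&(abs(P[...,1]-e[1])<.03)&(hsv[...,1]<60)&(hsv[...,2]>170)
    if m.sum(): q=P[m]; print(n,m.sum(),q.mean(0),q.min(0),q.max(0))
```

```text
[0.4598613  0.31676185 0.10539565] [6.33211965e-01 7.73977825e-01 8.25282526e-04 5.03575903e-04] [-0.71370712 -0.85189467 -1.61710719] 0.4680270688716427
wrist 5642 [0.45915001 0.32088831 0.14197865] [0.43453305 0.30563768 0.13200144] [0.48187814 0.3335333  0.14588   ]
scene 170 [0.45868119 0.32158462 0.14155965] [0.43485717 0.3086773  0.13205101] [0.47171019 0.32929508 0.14640134]
```

View pics/wrist2.png

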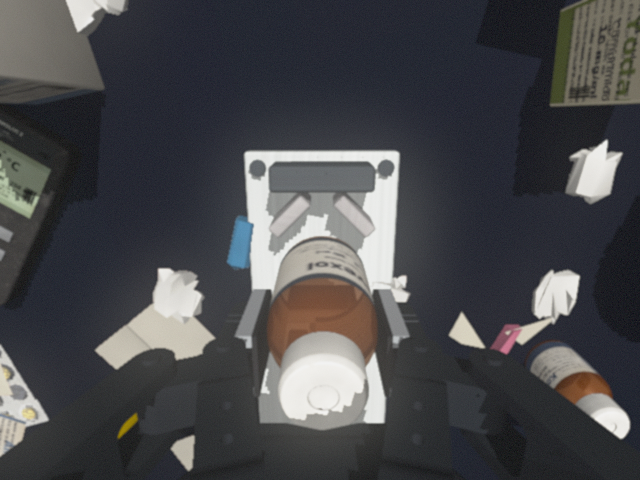

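The wrist view shows the vial held upright at (320,330), with the V-block ahead at (322,200) and the vial centred on the plate. I'll lower it.

Request:
{"method": "arm_command", "body": {
  "motion": [
    [[0,-0.02,-0.3],[0,0,0],36],
    [[0,-0.02,-0.55],[0,0,0],36],
    [[0,-0.02,-0.7],[0,0,0],36],
    [[0,-0.02,-0.78],[0,0,0],36],
    [[0,-0.02,-0.8],[0,0,0],36],
    [[0,-0.02,-0.8],[0,0,0],36]
  ]
}}

```text
t: 5.75
eef_pos: [0.4589, 0.3158, 0.0571]
tool_rot: [0.633, 0.774, 0.0, 0.0]
wrist_force: [-2.8, -1.0, 3.8]
finger_gap: 0.466
grip_force: 31.8
```

Request:
{"method": "arm_command", "body": {
  "motion": [
    [[0,0,0],[0,0,0],50],
    [[0,0,0],[0,0,0],60],
    [[0,0,0],[0,0,0],70],
    [[0,0,0],[0,0,0],70],
    [[0,0,0.3],[0,0,0],70],
    [[0,0,0.9],[0,0,0],70],
    [[0,0,1.7],[0,0,0],70],
    [[0,0,2.4],[0,0,0],70],
    [[0,0,2.4],[0,0,0],70]
  ]
}}

```text
t: 6.88
eef_pos: [0.4605, 0.3166, 0.204]
tool_rot: [0.633, 0.774, 0.003, 0.002]
wrist_force: [-1.0, -0.4, 0.4]
finger_gap: 0.818
grip_force: 0.0
```

Run:
```python
from h import *
a=np.array([.4905,.170]);x=np.array([.97952,.20135]);y=np.array([-.20135,.97952])
st=state(); print(st["eef_pos"],st["wrist_force"])
for n in("wrist","scene"):
    s=snapshot(n); P=cloud(s); cv2.imwrite(f"pics/{n}3.png",s["frame"][:,:,::-1])
    m=(abs(P[...,2]-.096)<.0035)&(abs(P[...,0]-.46)<.03)&(abs(P[...,1]-.319)<.03)
    q=P[m]; w=q[:,:2]-a; w=np.c_[w@x,w@y]; print(n,m.sum(),q.mean(0),w.min(0),w.max(0),(w.min(0)+w.max(0))/2)
    m=(P[...,2]>.092)&(np.hypot(P[...,0]-.426,P[...,1]-.175)<.03)
    if m.sum(): print('grip',P[m].mean(0))
```

```text
[0.46049777 0.31655809 0.20397928] [-0.9585391  -0.40654039  0.35472989]
wrist 1251 [0.45882568 0.31496601 0.09513838] [-0.01508794  0.13426288] [0.01110616 0.16093871] [-0.00199089  0.14760079]
grip [0.42593868 0.17858926 0.09889736]
scene 145 [0.45727951 0.31574338 0.09570121] [-0.01585668  0.1363008 ] [0.0101419 0.1619983] [-0.00285739  0.14914955]
grip [0.42360918 0.1790541  0.09893665]
```

View pics/wrist3.png

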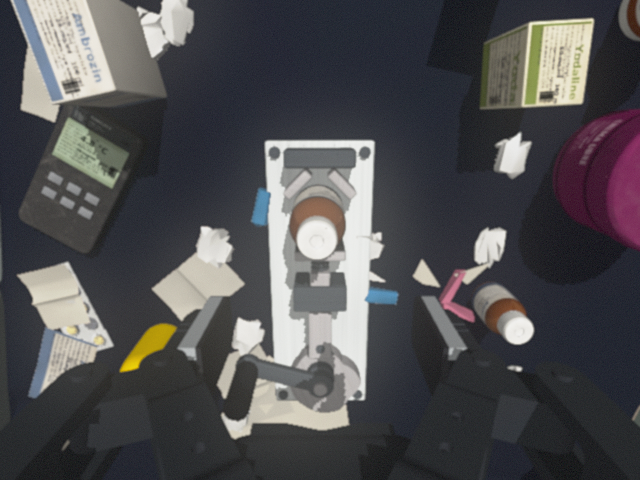

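The wrist view shows the vial standing free at (318,225) between the jaw and the V-block, and the crank grip at (238,385). Next is the grip.

Request:
{"method": "arm_command", "body": {
  "motion": [
    [[-0.2,-0.8,0],[0,0,0],52],
    [[-0.4,-1.6,0],[0,0,0],52],
    [[-0.58,-2.34,-0.1],[0,0,0],52],
    [[-0.58,-2.34,-0.8],[0,0,0],52],
    [[-0.58,-2.34,-1.6],[0,0,0],52],
    [[-0.58,-2.34,-2.2],[0,0,0],52],
    [[-0.58,-2.34,-2.2],[0,0,0],30],
    [[-0.58,-2.34,-2.2],[0,0,0],12],
    [[-0.58,-2.34,-2.2],[0,0,0],12],
    [[-0.58,-2.34,-2.2],[0,0,0],12]
  ],
  "grip_force": 30
}}

```text
t: 8.22
eef_pos: [0.4247, 0.1752, 0.0686]
tool_rot: [0.633, 0.774, 0.001, 0.001]
wrist_force: [5.7, -0.5, -15.1]
finger_gap: 0.225
grip_force: 30.0
```

Run:
```python
from h import *
st=state(); e=st["eef_pos"]; print(e,st["wrist_force"],st["finger_gap"],st["grip_force"])
a=np.array([.4905,.170]);x=np.array([.97952,.20135]);y=np.array([-.20135,.97952])
w=e[:2]-a; th0=np.degrees(np.arctan2(w@y,w@x))%360; print('r,th',np.hypot(*w),th0)
print("x,y delta(units) from here per 10deg, r=.065")
for k in range(0,21):
    t=np.radians(163.5+10*k); p=a+.065*(np.cos(t)*x+np.sin(t)*y); print(163.5+10*k,((p-e[:2])/.06).round(3),p.round(4), 'tan',(-np.sin(t)*x+np.cos(t)*y).round(2))
```

```text
[0.42473894 0.17522296 0.06861286] [  5.73789278  -0.466724   -15.11057443] 0.22545228787907928 30.03237158060074
r,th 0.06596814564989535 163.84300951487396
x,y delta(units) from here per 10deg, r=.065
163.5 [0.017 0.005] [0.4257 0.1755] tan [-0.09 -1.  ]
173.5 [ 0.017 -0.184] [0.4258 0.1642] tan [ 0.09 -1.  ]
183.5 [ 0.05 -0.37] [0.4277 0.153 ] tan [ 0.26 -0.97]
193.5 [ 0.115 -0.547] [0.4316 0.1424] tan [ 0.42 -0.91]
203.5 [ 0.21 -0.71] [0.4373 0.1326] tan [ 0.58 -0.82]
213.5 [ 0.332 -0.855] [0.4446 0.1239] tan [ 0.71 -0.71]
223.5 [ 0.476 -0.976] [0.4533 0.1167] tan [ 0.82 -0.57]
233.5 [ 0.64 -1.07] [0.4631 0.111 ] tan [ 0.91 -0.42]
243.5 [ 0.818 -1.134] [0.4738 0.1072] tan [ 0.97 -0.26]
253.5 [ 1.004 -1.166] [0.485  0.1052] tan [ 1.   -0.09]
263.5 [ 1.193 -1.166] [0.4963 0.1053] tan [1.   0.09]
273.5 [ 1.379 -1.133] [0.5075 0.1072] tan [0.97 0.26]
283.5 [ 1.556 -1.068] [0.5181 0.1111] tan [0.91 0.42]
293.5 [ 1.719 -0.973] [0.5279 0.1168] tan [0.82 0.58]
303.5 [ 1.864 -0.852] [0.5366 0.1241] tan [0.71 0.71]
313.5 [ 1.985 -0.707] [0.5438 0.1328] tan [0.57 0.82]
323.5 [ 2.079 -0.543] [0.5495 0.1426] tan [0.42 0.91]
333.5 [ 2.143 -0.365] [0.5533 0.1533] tan [0.26 0.97]
343.5 [ 2.175 -0.179] [0.5553 0.1645] tan [0.09 1.  ]
353.5 [2.175 0.01 ] [0.5552 0.1758] tan [-0.09  1.  ]
363.5 [2.142 0.195] [0.5533 0.187 ] tan [-0.26  0.97]
```

Request:
{"method": "arm_command", "body": {
  "motion": [
    [[0,0,-0.05],[0,0,0],12],
    [[0,0,-0.05],[0,0,0],12],
    [[0,-0.1,-0.05],[0,0,0],12],
    [[0,-0.2,-0.05],[0,0,0],12],
    [[0,-0.2,-0.05],[0,0,0],12],
    [[0,-0.2,-0.05],[0,0,0],12]
  ]
}}

```text
t: 8.98
eef_pos: [0.4249, 0.1635, 0.068]
tool_rot: [0.633, 0.774, 0.001, 0.001]
wrist_force: [-2.6, -2.3, 15.7]
finger_gap: 0.224
grip_force: 33.1
```

Request:
{"method": "arm_command", "body": {
  "motion": [
    [[0.01,-0.09,-0.0],[0,0,0],12],
    [[0.03,-0.185,0.025],[0,0,0],12],
    [[0.06,-0.28,0.025],[0,0,0],12],
    [[0.06,-0.28,0.025],[0,0,0],12],
    [[0.06,-0.28,0.025],[0,0,0],12]
  ]
}}

```text
t: 9.6
eef_pos: [0.4292, 0.1461, 0.0682]
tool_rot: [0.633, 0.774, 0.001, 0.001]
wrist_force: [1.8, -0.9, 8.4]
finger_gap: 0.225
grip_force: 32.2
```

```bash
cat >> h.py <<'E'
def rep():
    st=state(); e=st["eef_pos"]; f=st["wrist_force"]
    a=np.array([.4905,.170]);x=np.array([.97952,.20135]);y=np.array([-.20135,.97952])
    w=e[:2]-a; r=np.hypot(*w); t=np.arctan2(w@y,w@x); rad=w/r; tan=np.array([-rad[1],rad[0]])
    print('e',e.round(4),'r',r.round(4),'ang',(np.degrees(t)%360).round(1),'Ftan',(f[:2]@tan).round(2),'Frad',(f[:2]@rad).round(2),'Fz',f[2].round(1))
E
python3 -c "from h import *; rep()"
```

```text
e [0.4292 0.1461 0.0682] r 0.0658 ang 189.7 Ftan 1.45 Frad -1.36 Fz 8.4
```

Request:
{"method": "arm_command", "body": {
  "motion": [
    [[0.04,-0.083,0.013],[0,0,0],12],
    [[0.083,-0.167,0.013],[0,0,0],12],
    [[0.133,-0.247,0.013],[0,0,0],12],
    [[0.133,-0.247,0.013],[0,0,0],12],
    [[0.133,-0.247,0.013],[0,0,0],12]
  ]
}}

```text
t: 10.22
eef_pos: [0.4373, 0.1315, 0.0682]
tool_rot: [0.633, 0.774, 0.001, 0.001]
wrist_force: [4.8, 1.1, 2.7]
finger_gap: 0.226
grip_force: 31.7
```

```bash
python3 -c "from h import *; rep()"
```

```text
e [0.4373 0.1315 0.0682] r 0.0657 ang 204.3 Ftan 1.89 Frad -4.52 Fz 2.7
```

Request:
{"method": "arm_command", "body": {
  "motion": [
    [[0.065,-0.07,0],[0,0,0],12],
    [[0.13,-0.138,0],[0,0,0],12],
    [[0.2,-0.2,0],[0,0,0],12],
    [[0.2,-0.2,0],[0,0,0],12],
    [[0.2,-0.2,0],[0,0,0],12]
  ]
}}

```text
t: 10.85
eef_pos: [0.4486, 0.1197, 0.0682]
tool_rot: [0.633, 0.774, 0.001, 0.001]
wrist_force: [3.2, 1.9, 4.4]
finger_gap: 0.226
grip_force: 32.0
```

```bash
python3 -c "from h import *; rep()"
```

```text
e [0.4486 0.1197 0.0682] r 0.0655 ang 218.6 Ftan 1.22 Frad -3.53 Fz 4.4
```

Request:
{"method": "arm_command", "body": {
  "motion": [
    [[0.067,-0.058,0],[0,0,0],12],
    [[0.145,-0.11,0],[0,0,0],12],
    [[0.23,-0.153,0],[0,0,0],12],
    [[0.23,-0.153,0],[0,0,0],12],
    [[0.23,-0.153,0],[0,0,0],12]
  ]
}}

```text
t: 11.48
eef_pos: [0.461, 0.1117, 0.0681]
tool_rot: [0.633, 0.774, 0.001, -0.001]
wrist_force: [0.1, 8.9, 9.6]
finger_gap: 0.225
grip_force: 32.5
```

```bash
python3 -c "from h import *; rep()"
```

```text
e [0.461  0.1117 0.0681] r 0.0654 ang 231.5 Ftan -3.89 Frad -7.99 Fz 9.6
```

```bash
python3 - <<'E'
from h import *
from scipy.optimize import least_squares
p=np.array([(.4249,.1635),(.4292,.1461),(.4373,.1315),(.4486,.1197),(.4610,.1117)])
a=least_squares(lambda c:np.hypot(*(p-c).T)-.065,[.49,.17]).x; print(a,np.hypot(*(p-a).T))
c=np.array([.4631,.1110]); x=np.array([.97952,.20135]);y=np.array([-.20135,.97952])
w=p-a; print(np.degrees(np.arctan2(w@y,w@x))%360)
for t in range(230,341,5):
    q=a+.065*(np.cos(np.radians(t))*x+np.sin(np.radians(t))*y); print(t,((q-c)/.06).round(3))
E
sed -i 's/a=np.array(\[.4905,.170\])/a=np.array([.4900,.1700])/' h.py
```

```text
[0.48958494 0.17011227] [0.06502203 0.06498408 0.0649971  0.06497048 0.06503148]
[174.2207531  190.06950065 204.8298502  219.27314371 232.30856876]
230 [-0.074  0.032]
235 [ 0.011 -0.009]
240 [ 0.1   -0.043]
245 [ 0.191 -0.069]
250 [ 0.283 -0.087]
255 [ 0.377 -0.096]
260 [ 0.472 -0.098]
265 [ 0.566 -0.091]
270 [ 0.66  -0.076]
275 [ 0.751 -0.053]
280 [ 0.84  -0.022]
285 [0.927 0.017]
290 [1.009 0.063]
295 [1.088 0.116]
300 [1.161 0.175]
305 [1.229 0.241]
310 [1.291 0.313]
315 [1.346 0.389]
320 [1.395 0.47 ]
325 [1.436 0.555]
330 [1.469 0.644]
335 [1.495 0.734]
340 [1.513 0.827]
```

Request:
{"method": "arm_command", "body": {
  "motion": [
    [[0.011,-0.009,0.01],[0,0,0],12],
    [[0.1,-0.043,0.01],[0,0,0],12],
    [[0.191,-0.069,0.01],[0,0,0],12],
    [[0.191,-0.069,0.01],[0,0,0],12],
    [[0.191,-0.069,0.01],[0,0,0],12]
  ]
}}

```text
t: 12.1
eef_pos: [0.4713, 0.1076, 0.0682]
tool_rot: [0.633, 0.774, -0.0, -0.002]
wrist_force: [-2.8, 9.1, 5.8]
finger_gap: 0.22
grip_force: 32.3
```

```bash
sed -i 's/a=np.array(\[.4900,.1700\])/a=np.array([.4896,.1701])/' h.py; python3 -c "from h import *; rep()"
```

```text
e [0.4713 0.1076 0.0682] r 0.0651 ang 242.1 Ftan -5.26 Frad -7.93 Fz 5.8
```

Request:
{"method": "arm_command", "body": {
  "motion": [
    [[0.092,-0.008,0],[0,0,0],12],
    [[0.186,-0.017,0],[0,0,0],12],
    [[0.186,-0.017,0],[0,0,0],12],
    [[0.186,-0.017,0],[0,0,0],12]
  ]
}}

```text
t: 12.6
eef_pos: [0.4821, 0.1056, 0.0682]
tool_rot: [0.633, 0.774, -0.001, -0.002]
wrist_force: [-3.9, 3.1, 6.9]
finger_gap: 0.226
grip_force: 32.3
```

```bash
python3 -c "from h import *; rep()"
```

```text
e [0.4821 0.1056 0.0682] r 0.0649 ang 251.8 Ftan -4.25 Frad -2.67 Fz 6.9
```

Continue in smaller steps (command 262).

Request:
{"method": "arm_command", "body": {
  "motion": [
    [[0.095,0,0],[0,0,0],12],
    [[0.13,0.002,0],[0,0,0],12],
    [[0.13,0.002,0],[0,0,0],12],
    [[0.13,0.002,0],[0,0,0],12]
  ]
}}

```text
t: 13.1
eef_pos: [0.4878, 0.1052, 0.0681]
tool_rot: [0.633, 0.774, -0.003, -0.003]
wrist_force: [-11.0, -0.4, 14.1]
finger_gap: 0.226
grip_force: 33.1
```

```bash
python3 -c "from h import *; rep()"
```

```text
e [0.4878 0.1052 0.0681] r 0.0649 ang 256.8 Ftan -10.98 Frad 0.74 Fz 14.1
```

Run:
```python
from h import *
rep()
s=snapshot("top"); o=dict(np.load("top.npz"))
a=cv2.resize(s["frame"][215:300,235:365],None,fx=4,fy=4,interpolation=cv2.INTER_CUBIC);b=cv2.resize(o["frame"][215:300,235:365],None,fx=4,fy=4,interpolation=cv2.INTER_CUBIC)
w=snapshot("scene")["frame"][200:320,260:400]; 
cv2.imwrite("pics/c4.png",np.vstack([a[:,:,::-1],cv2.resize(w[:,:,::-1],(520,250))]))
```

```text
e [0.4878 0.1052 0.0681] r 0.0649 ang 256.8 Ftan -10.98 Frad 0.74 Fz 14.1
```

View pics/c4.png

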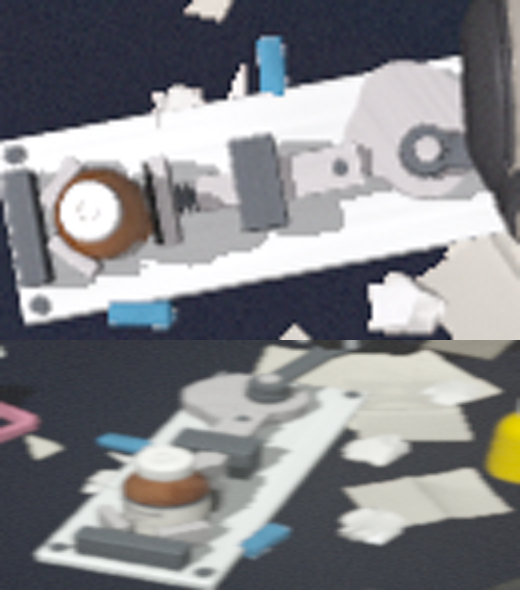

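The picture shows the follower screw at (340,167) in the crop. It has advanced about 13 mm of roughly 16 mm, so it is still on the ramp. The vial is seated in the V at (92,212).

Request:
{"method": "arm_command", "body": {
  "motion": [
    [[0.05,0.005,0],[0,0,0],12],
    [[0.094,0.012,0],[0,0,0],12],
    [[0.094,0.012,0],[0,0,0],12],
    [[0.094,0.012,0],[0,0,0],12]
  ]
}}

```text
t: 13.7
eef_pos: [0.4938, 0.1054, 0.0681]
tool_rot: [0.633, 0.774, -0.003, -0.003]
wrist_force: [-9.0, -3.5, 11.5]
finger_gap: 0.225
grip_force: 32.8
```

```bash
cat >> h.py <<'E'
def screw():
    s=snapshot("top"); g=cv2.resize(s["frame"][245:270,305:335],None,fx=8,fy=8,interpolation=cv2.INTER_CUBIC)
    m=(g.max(2)<115).astype(np.uint8); n,l,st,c=cv2.connectedComponentsWithStats(m)
    for i in range(1,n):
        if 20<st[i,4]<1500: print('screw',305+c[i]/8+[0,-60*0],245+c[i,1]/8,st[i,4])
E
python3 -c "from h import *; rep(); screw()"
```

```text
e [0.4938 0.1054 0.0681] r 0.0649 ang 262.1 Ftan -9.21 Frad 2.95 Fz 11.5
screw [320.13541667 316.8125    ] 256.8125 24
screw [319.675      318.07884615] 258.07884615384614 65
screw [305.25381098 322.53277439] 262.5327743902439 164
screw [306.30410448 328.33395522] 268.3339552238806 134
```

Actual angle is 262 and the force is easing slightly. I'll step on by about 4°.

Request:
{"method": "arm_command", "body": {
  "motion": [
    [[0.04,0.008,0],[0,0,0],12],
    [[0.075,0.014,0],[0,0,0],12],
    [[0.075,0.014,0],[0,0,0],12],
    [[0.075,0.014,0],[0,0,0],12]
  ]
}}

```text
t: 14.25
eef_pos: [0.4957, 0.1056, 0.068]
tool_rot: [0.633, 0.774, -0.005, -0.004]
wrist_force: [-18.6, -6.9, 20.2]
finger_gap: 0.222
grip_force: 33.9
```

```bash
python3 -c "from h import *; rep()"
```

```text
e [0.4957 0.1056 0.068 ] r 0.0648 ang 263.8 Ftan -19.19 Frad 5.09 Fz 20.2
```

The force rose more than a ramp explains, so I'm checking how far the follower has moved before going on.

Run:
```python
from h import *
s=snapshot("top"); np.savez("top5.npz",**s); o=dict(np.load("top.npz"))
up=lambda f,k:cv2.resize(f,None,fx=k,fy=k,interpolation=cv2.INTER_CUBIC)
t=up(o["frame"][251:260,322:332],8); 
r=cv2.matchTemplate(up(s["frame"][247:267,305:340],8),t,cv2.TM_CCOEFF_NORMED); _,v,_,l=cv2.minMaxLoc(r)
d=np.array([305+l[0]/8-322,247+l[1]/8-251]); print(v,d)
p0=ray(o,326.7,255.1,.03);p1=ray(o,326.7+d[0],255.1+d[1],.03); print('move mm',(p1-p0)*1000,np.linalg.norm(p1-p0)*1000)
b=up(s["frame"][225:290,280:370],7)
sc=snapshot("scene")["frame"][205:265,300:390]; 
cv2.imwrite("pics/c5.png",np.vstack([b,up(sc,7)[60:180]])[:,:,::-1])
```

```text
0.9341724514961243 [-7.625  1.5  ]
move mm [-3.09831481 14.58405733  0.        ] 14.909536641446978
```

View pics/c5.png

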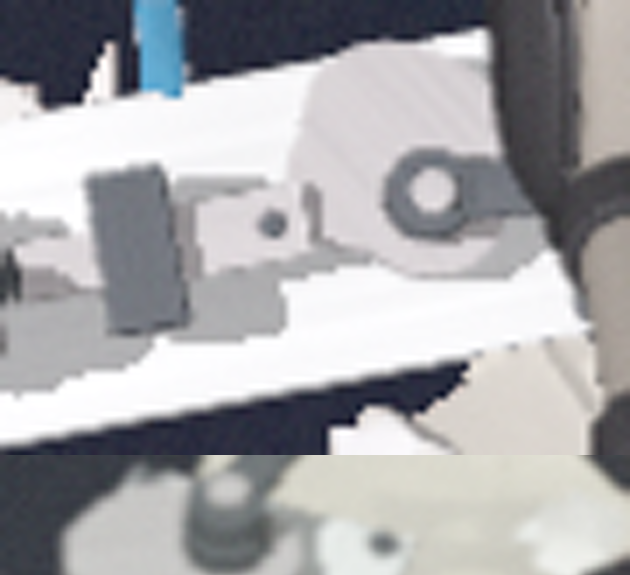

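The crop shows the hub at (435,190) and the roller at (312,210). The follower has moved 14.9 mm against about 16.3 mm at the dwell, so it is still at the end of the ramp. The vertical load is high, so I'll relieve it first.

Request:
{"method": "arm_command", "body": {
  "motion": [
    [[0,0,0.03],[0,0,0],12],
    [[0,0,0.03],[0,0,0],12],
    [[0,0,0.03],[0,0,0],12]
  ]
}}

```text
t: 14.72
eef_pos: [0.4952, 0.1056, 0.0682]
tool_rot: [0.633, 0.774, -0.006, -0.005]
wrist_force: [-14.8, -6.4, 7.7]
finger_gap: 0.223
grip_force: 32.5
```

```bash
cat >> h.py <<'E'
def foll():
    up=lambda f,k:cv2.resize(f,None,fx=k,fy=k,interpolation=cv2.INTER_CUBIC)
    s=snapshot("top"); o=dict(np.load("top.npz"))
    t=up(o["frame"][251:260,322:332],8); r=cv2.matchTemplate(up(s["frame"][247:267,305:340],8),t,cv2.TM_CCOEFF_NORMED); _,v,_,l=cv2.minMaxLoc(r)
    p0=ray(o,326.7,255.1,.03);p1=ray(o,326.7+305+l[0]/8-322,255.1+247+l[1]/8-251,.03); print('follower mm',np.linalg.norm(p1-p0)*1000,v)
E
python3 -c "
from h import *; rep(); foll(); st=state(); print(st['ft_torque'],st['joint_torque'],st['qpos'])"
```

```text
e [0.4952 0.1056 0.0682] r 0.0648 ang 263.4 Ftan -15.32 Frad 5.12 Fz 7.7
follower mm 14.909536641446788 0.9315381050109863
[-1.0011097   2.23756747 -0.03754065] [ 1.43328108e+00 -4.45295262e+01 -2.46229506e+01  1.11719392e+00
 -4.32664767e+00 -2.63919745e-02] [ 0.05980523  0.52859632  1.77828246 -0.00265354  0.85031771 -0.13900224]
```

Request:
{"method": "arm_command", "body": {
  "motion": [
    [[0.03,0.007,0.02],[0,0,0],12],
    [[0.055,0.014,0.02],[0,0,0],12],
    [[0.055,0.014,0.02],[0,0,0],12],
    [[0.055,0.014,0.02],[0,0,0],12]
  ]
}}

```text
t: 15.28
eef_pos: [0.4961, 0.1058, 0.0683]
tool_rot: [0.633, 0.774, -0.008, -0.007]
wrist_force: [-20.4, -9.4, 3.5]
finger_gap: 0.223
grip_force: 32.8
```

```bash
python3 -c "
from h import *; rep(); foll(); print(state()['tool_rot'])"
```

```text
e [0.4961 0.1058 0.0683] r 0.0647 ang 264.2 Ftan -21.27 Frad 7.29 Fz 3.5
follower mm 14.909536641446788 0.9349943995475769
[ 0.63258506  0.77441439 -0.00838433 -0.00694187]
```

Request:
{"method": "arm_command", "body": {
  "motion": [
    [[-0.06,-0.015,0],[0,0,0],12],
    [[-0.12,-0.025,0],[0,0,0],12],
    [[-0.12,-0.025,0],[0,0,0],12],
    [[-0.12,-0.025,0],[0,0,0],12]
  ]
}}

```text
t: 15.82
eef_pos: [0.4938, 0.1055, 0.0686]
tool_rot: [0.633, 0.774, -0.004, -0.004]
wrist_force: [-6.8, -3.3, -13.8]
finger_gap: 0.224
grip_force: 30.6
```

```bash
python3 -c "
from h import *; rep(); foll()"
```

```text
e [0.4938 0.1055 0.0686] r 0.0647 ang 262.1 Ftan -7.05 Frad 2.86 Fz -13.8
follower mm 14.909536641446788 0.933814525604248
```

Request:
{"method": "arm_command", "body": {
  "motion": [
    [[-0.05,-0.008,-0.02],[0,0,0],12],
    [[-0.1,-0.012,-0.02],[0,0,0],12],
    [[-0.1,-0.012,-0.02],[0,0,0],12],
    [[-0.1,-0.012,-0.02],[0,0,0],12]
  ]
}}

```text
t: 16.38
eef_pos: [0.4898, 0.1054, 0.0687]
tool_rot: [0.633, 0.774, -0.002, -0.002]
wrist_force: [-5.4, -2.2, -19.3]
finger_gap: 0.228
grip_force: 30.2
```

```bash
python3 -c "
from h import *; rep(); foll()"
```

```text
e [0.4898 0.1054 0.0687] r 0.0647 ang 258.6 Ftan -5.42 Frad 2.18 Fz -19.3
follower mm 13.452098683190666 0.9489215612411499
```

Run:
```python
from h import *
w=snapshot("wrist")["frame"]; s=snapshot("scene")["frame"]
a=cv2.resize(w[150:480,130:560],(520,400)); b=cv2.resize(s[90:270,290:524],None,fx=1.2,fy=2.222*1.0)
b=cv2.resize(s[100:290,300:430],(274,400))
cv2.imwrite("pics/w6.png",np.hstack([a,b])[:,:,::-1])
```

```text
(no output)
```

View pics/w6.png

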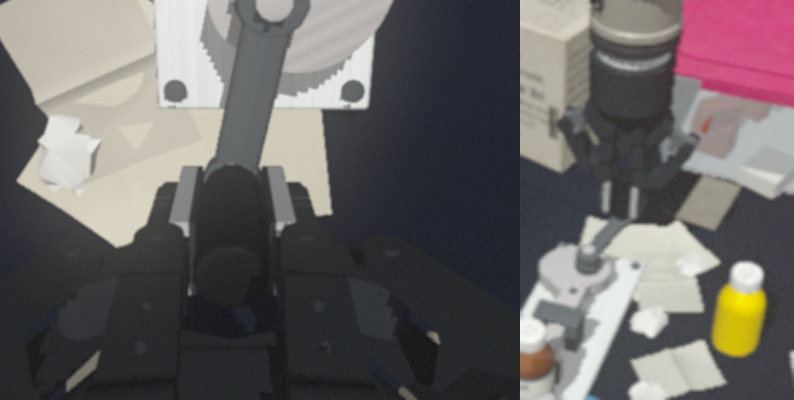

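The wrist view shows the grip held squarely between the pads at (232,200), with nothing fouling the fingers. I'll compare the force lever here with the stuck reading to locate the contact.

```bash
cat >> h.py <<'E'
def lever():
    st=state(); f=st["wrist_force"]; m=st["ft_torque"]; print('F',f.round(2),'M',m.round(3),'My/-Fx',(-m[1]/f[0]).round(3),'Mx/Fy',(m[0]/f[1]).round(3))
E
python3 -c "from h import *; lever()"
```

```text
F [ -5.23  -3.36 -20.33] M [-0.52   0.832  0.007] My/-Fx 0.159 Mx/Fy 0.155
```

Request:
{"method": "arm_command", "body": {
  "motion": [
    [[0.05,0.008,0.0],[0,0,0],12],
    [[0.09,0.015,0.0],[0,0,0],12],
    [[0.09,0.015,0],[0,0,0],12],
    [[0.09,0.015,0],[0,0,0],12]
  ]
}}

```text
t: 17.02
eef_pos: [0.4918, 0.1055, 0.0686]
tool_rot: [0.633, 0.774, -0.005, -0.004]
wrist_force: [-15.7, -7.9, -9.7]
finger_gap: 0.221
grip_force: 31.5
```

```bash
python3 -c "from h import *; rep();lever();foll()"
```

```text
e [0.4918 0.1055 0.0686] r 0.0646 ang 260.3 Ftan -15.95 Frad 7.34 Fz -9.7
F [-15.69  -7.88  -9.74] M [-1.188  2.521 -0.053] My/-Fx 0.161 Mx/Fy 0.151
follower mm 13.687214131318761 0.9542914032936096
```

The force shows hysteresis rather than a hard stop, so the tight grip is over-constraining the crank. I'll open the fingers slightly into a loose cage around the sleeve and push with one pad.

Request:
{"method": "arm_command", "body": {
  "motion": [
    [[0,0,0],[0,0,0],26],
    [[0,-0.02,0],[0,0,0],26],
    [[0,-0.02,0],[0,0,0],26],
    [[0,-0.02,0],[0,0,0],26]
  ]
}}

```text
t: 17.58
eef_pos: [0.4943, 0.1053, 0.0695]
tool_rot: [0.633, 0.774, -0.002, -0.003]
wrist_force: [-10.8, -2.2, -8.7]
finger_gap: 0.301
grip_force: 5.6
```

```bash
python3 -c "from h import *; rep();lever();foll();print(state()['finger_gap']*85.4,state()['grip_force'])"
```

```text
e [0.4943 0.1053 0.0695] r 0.065 ang 262.5 Ftan -10.98 Frad 1.46 Fz -8.7
F [-10.84  -2.25  -8.73] M [-0.362  1.555 -0.027] My/-Fx 0.143 Mx/Fy 0.161
follower mm 13.452098683190666 0.9496566653251648
26.13244158914734 5.641866624355316
```

Request:
{"method": "arm_command", "body": {
  "motion": [
    [[0.03,0.005,-0.015],[0,0,0],26],
    [[0.06,0.01,-0.015],[0,0,0],26],
    [[0.06,0.01,-0.015],[0,0,0],26],
    [[0.06,0.01,-0.015],[0,0,0],26]
  ]
}}

```text
t: 18.12
eef_pos: [0.4992, 0.106, 0.0694]
tool_rot: [0.633, 0.774, -0.001, -0.001]
wrist_force: [-7.9, -2.1, -5.8]
finger_gap: 0.304
grip_force: 4.5
```

```bash
python3 -c "from h import *; rep();lever();foll();print(state()['finger_gap']*85.4,state()['grip_force'])"
```

```text
e [0.4992 0.106  0.0694] r 0.0648 ang 266.9 Ftan -8.1 Frad 0.95 Fz -5.8
F [-7.87 -2.14 -5.78] M [-0.291  1.329  0.031] My/-Fx 0.169 Mx/Fy 0.136
follower mm 15.380149468861159 0.9357882738113403
25.95310281523869 4.429295361042023
```

Request:
{"method": "arm_command", "body": {
  "motion": [
    [[0.03,0.006,-0.01],[0,0,0],26],
    [[0.06,0.013,-0.01],[0,0,0],26],
    [[0.06,0.013,-0.01],[0,0,0],26],
    [[0.06,0.013,-0.01],[0,0,0],26]
  ]
}}

```text
t: 18.68
eef_pos: [0.501, 0.1065, 0.0691]
tool_rot: [0.633, 0.774, -0.003, -0.003]
wrist_force: [-16.8, -4.3, 4.3]
finger_gap: 0.304
grip_force: 8.4
```

```bash
python3 -c "from h import *; rep();lever();foll();print(state()['finger_gap']*85.4,state()['grip_force'])"
```

```text
e [0.501  0.1065 0.0691] r 0.0646 ang 268.5 Ftan -17.32 Frad 1.28 Fz 4.3
F [-16.82  -4.31   4.34] M [-0.563  2.595 -0.016] My/-Fx 0.154 Mx/Fy 0.13
follower mm 15.615653496211177 0.9513050317764282
26.26534258104853 8.418741524219513
```

Request:
{"method": "arm_command", "body": {
  "motion": [
    [[0.03,0.007,0],[0,0,0],26],
    [[0.05,0.013,0],[0,0,0],26],
    [[0.05,0.013,0],[0,0,0],26],
    [[0.05,0.013,0],[0,0,0],26]
  ]
}}

```text
t: 19.23
eef_pos: [0.505, 0.1074, 0.0692]
tool_rot: [0.633, 0.774, -0.002, -0.002]
wrist_force: [-13.6, -2.3, 0.9]
finger_gap: 0.304
grip_force: 6.6
```

```bash
python3 -c "from h import *; rep();lever();foll()"
```

```text
e [0.505  0.1074 0.0692] r 0.0645 ang 272.2 Ftan -13.72 Frad -1.05 Fz 0.9
F [-13.57  -2.26   0.9 ] M [-0.411  2.041 -0.052] My/-Fx 0.15 Mx/Fy 0.182
follower mm 17.118836710682405 0.9333572387695312
```

The follower reading is 17.1 mm, close to the dwell's expected travel. I want a finer measurement before going on.

```bash
cat >> h.py <<'E'
def cen(f,u,v,r=4):
    g=cv2.cvtColor(f,cv2.COLOR_RGB2GRAY).astype(float)
    for _ in range(6):
        ui,vi=int(round(u)),int(round(v)); p=g[vi-r:vi+r+1,ui-r:ui+r+1]; w=np.clip(np.median(p)-20-p,0,None)
        Y,X=np.mgrid[-r:r+1,-r:r+1]; m=np.hypot(X-(u-ui),Y-(v-vi))<=2.8; w=w*m; u,v=ui+(w*X).sum()/w.sum(),vi+(w*Y).sum()/w.sum()
    return np.array([u,v])
def foll2(n=4):
    o=dict(np.load("top.npz")); c0=cen(o["frame"],326.5,255.0); F=[]
    for _ in range(n):
        s=snapshot("top"); F.append(cen(s["frame"],318.3,256.8))
    F=np.array(F); c=F.mean(0); d=ray(o,*c,.035)-ray(o,*c0,.035)
    y=np.array([-.20135,.97952]); print('c0',c0,'c',c,F.std(0),'foll2 mm',d[:2]@y*1000,'x',d[:2]@[.97952,.20135]*1000); return s
E
python3 - <<'E'
from h import *
s=foll2(); o=dict(np.load("top.npz")); s5=dict(np.load("top5.npz"))
print('at top5',cen(s5["frame"],319.2,256.6)); np.savez("top6.npz",**s)
# ref: fixed screw on plate for camera jitter
print(cen(o["frame"],238.5,253.5),cen(s["frame"],238.5,253.5)); rep()
P=cloud(s); print('screw z',np.nanmedian(P[255:259,316:321,2]))
up=lambda f:cv2.resize(f[225:290,280:370],None,fx=6,fy=6,interpolation=cv2.INTER_CUBIC)
cv2.imwrite("pics/c7.png",up(s["frame"])[:,:,::-1])
E
```

```text
c0 [326.32426304 255.08503401] c [317.58343828 256.8275174 ] [0.00319635 0.01215453] foll2 mm 17.00198824215849 x -0.15528567174252408
at top5 [318.64044944 256.63707865]
[238.38017324 253.40038499] [238.40469484 253.37934272]
e [0.5051 0.1075 0.0692] r 0.0645 ang 272.3 Ftan -12.08 Frad -0.97 Fz 0.8
screw z 0.03836535052863237
```

View pics/c7.png

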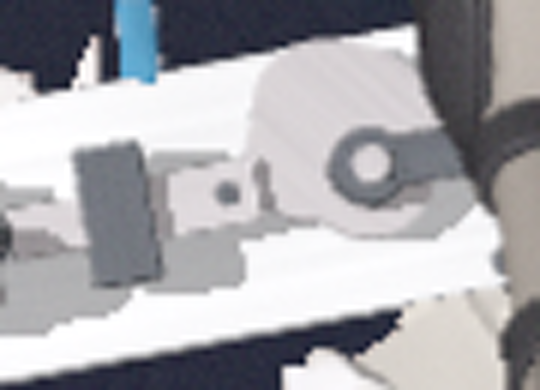

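The crop shows the cam edge ahead of the roller (264,180) running from (246,150) to (250,115) at nearly constant radius, then bulging at (258,70). I'll extract the profile from the depth map and the shading edges.

Run:
```python
from h import *
s=dict(np.load("top6.npz")); P=cloud(s); f=cv2.cvtColor(s["frame"],cv2.COLOR_RGB2GRAY).astype(np.float32)
zc=np.nanmedian(P[235:245,326:338,2]); print('cam z',zc, f[240,330], 'plate',f[232:240,300:315].mean())
o=dict(np.load("top.npz")); P0=cloud(o)
x=np.array([.97952,.20135]);y=np.array([-.20135,.97952])
f0=cv2.cvtColor(o["frame"],cv2.COLOR_RGB2GRAY).astype(np.float32)
hb=P[(P[...,2]>.05)&(P[...,2]<.062)&(np.hypot(P[...,0]-.4905,P[...,1]-.17)<.01)]; print('hub mean',hb.mean(0))
def px(w): c=s["R"]@w+s["t"]; c=s["K"]@c; return c[:2]/c[2]
R=np.arange(.018,.056,.0005)
def prof(a,D,f,P,lo,hi):
  for t in range(lo,hi,5):
    th=np.radians(t); q=np.array([px(np.r_[a+r*(np.cos(th)*x+np.sin(th)*y),zc]) for r in R]).astype(np.float32)
    b=cv2.remap(f,q[:,:1],q[:,1:],cv2.INTER_LINEAR).ravel(); z=cv2.remap(P[...,2].astype(np.float32),q[:,:1],q[:,1:],cv2.INTER_NEAREST).ravel()
    k=np.argmax(np.abs(np.convolve(b,[1,1,1,0,-1,-1,-1],'valid')))+3; kz=np.where(z>zc-.008)[0]
    D.append((t,R[k]*1000,R[kz[-1]]*1000 if len(kz) else 0))
D=[];prof(np.array([.4905,.1700]),D,f,P,-60,120); print('now',*[(t,round(float(a),1),round(float(b),1)) for t,a,b in D])
```

```text
cam z 0.02995859842870226 215.0 plate 150.15
hub mean [0.49064509 0.17016621 0.05284296]
now (-60, 28.5, 56.0) (-55, 29.5, 56.0) (-50, 30.5, 56.0) (-45, 33.0, 56.0) (-40, 35.0, 56.0) (-35, 42.5, 56.0) (-30, 48.5, 56.0) (-25, 46.0, 37.5) (-20, 45.0, 37.5) (-15, 44.5, 38.5) (-10, 42.5, 40.0) (-5, 42.5, 40.5) (0, 43.0, 41.0) (5, 43.5, 44.0) (10, 45.0, 43.0) (15, 45.0, 44.5) (20, 46.0, 44.5) (25, 47.5, 45.5) (30, 48.5, 45.5) (35, 52.0, 45.0) (40, 54.5, 44.0) (45, 43.5, 43.5) (50, 41.5, 41.5) (55, 41.5, 39.5) (60, 39.0, 40.0) (65, 39.5, 39.0) (70, 39.0, 38.5) (75, 34.5, 42.0) (80, 36.0, 56.0) (85, 30.5, 56.0) (90, 41.0, 56.0) (95, 35.5, 56.0) (100, 36.5, 54.5) (105, 31.0, 40.0) (110, 47.5, 30.0) (115, 47.5, 28.0)
```

Request:
{"method": "arm_command", "body": {
  "motion": [
    [[0.035,0.013,0],[0,0,0],26],
    [[0.068,0.025,0],[0,0,0],26],
    [[0.068,0.025,0],[0,0,0],26],
    [[0.068,0.025,0],[0,0,0],26]
  ]
}}

```text
t: 19.98
eef_pos: [0.5124, 0.1093, 0.0696]
tool_rot: [0.633, 0.774, 0.001, 0.001]
wrist_force: [-3.8, -0.5, -1.2]
finger_gap: 0.303
grip_force: 2.0
```

```bash
python3 -c "from h import *; rep();foll2(2)"
```

```text
e [0.5124 0.1093 0.0696] r 0.065 ang 278.9 Ftan -3.76 Frad -0.9 Fz -1.2
c0 [326.32426304 255.08503401] c [317.17536333 257.01986317] [0.00490878 0.00054499] foll2 mm 17.834833106650468 x -0.3706352901161961
```

Request:
{"method": "arm_command", "body": {
  "motion": [
    [[0.025,0.01,0],[0,0,0],26],
    [[0.05,0.02,0],[0,0,0],26],
    [[0.05,0.02,0],[0,0,0],26]
  ]
}}

```text
t: 20.45
eef_pos: [0.5153, 0.1103, 0.0694]
tool_rot: [0.633, 0.774, 0.0, 0.0]
wrist_force: [-4.9, -0.6, 3.8]
finger_gap: 0.308
grip_force: 2.6
```

```bash
python3 -c "from h import *; rep();s=foll2(2);np.savez('top7.npz',**s)"
```

```text
e [0.5153 0.1103 0.0694] r 0.0651 ang 281.6 Ftan -4.77 Frad -1.38 Fz 3.8
c0 [326.32426304 255.08503401] c [317.17135107 257.0190875 ] [0.00412699 0.01128371] foll2 mm 17.842071300592306 x -0.3677526318343766
```

Moving 2.7° left the follower unchanged, so it is on the dwell. I'll go a few degrees further in, back off, open and rise.

Request:
{"method": "arm_command", "body": {
  "motion": [
    [[0.03,0.012,0],[0,0,0],26],
    [[0.06,0.028,0],[0,0,0],26],
    [[0.06,0.028,0],[0,0,0],26],
    [[0.02,0.012,0],[0,0,0],30],
    [[-0.01,0.005,0],[0,0,0],45],
    [[-0.01,0.005,0],[0,0,0],60],
    [[-0.01,0.005,0.2],[0,0,0],60],
    [[-0.01,0.005,0.9],[0,0,0],60],
    [[-0.01,0.005,1.8],[0,0,0],60],
    [[-0.01,0.005,2.4],[0,0,0],60]
  ]
}}

```text
t: 21.8
eef_pos: [0.5149, 0.1106, 0.216]
tool_rot: [0.633, 0.774, 0.001, 0.001]
wrist_force: [0.8, 0.1, -0.3]
finger_gap: 0.701
grip_force: 0.0
```

Run:
```python
from h import *
rep(); s=foll2(2)
a=np.array([.4905,.170]);x=np.array([.97952,.20135]);y=np.array([-.20135,.97952])
for s in (s,snapshot("scene")):
    P=cloud(s)
    m=(abs(P[...,2]-.096)<.0035)&(abs(P[...,0]-.46)<.03)&(abs(P[...,1]-.322)<.03)
    w=P[m][:,:2]-a; w=np.c_[w@x,w@y]; print('cap',(w.min(0)+w.max(0))/2,P[m][:,2].mean())
    m=(P[...,2]>.09)&(P[...,2]<.104)&(abs(np.hypot(P[...,0]-a[0],P[...,1]-a[1])-.065)<.014)
    g=P[m].mean(0)[:2]-a; print('grip',m.sum(),np.hypot(*g),np.degrees(np.arctan2(g@y,g@x))%360)
```

```text
e [0.5149 0.1106 0.216 ] r 0.0647 ang 281.4 Ftan 0.75 Frad 0.22 Fz -0.3
c0 [326.32426304 255.08503401] c [317.17379078 257.01968504] [0.0095613  0.00618673] foll2 mm 17.837714868798017 x -0.36974147950347563
cap [-0.00108117  0.15477728] 0.0954727057489768
grip 0 nan nan
cap [-0.00240199  0.15638884] 0.09552653192795424
grip 81 0.060472534485299406 281.3423190187997<stdin>:9: RuntimeWarning: Mean of empty slice.
  ret = um.true_divide(
```

The crank stayed put after I let go, with the follower unchanged at 17.84 mm. The vial is upright at the nest, and the arm is clear, so I'm handing in.

```bash
python3 -c "from h import *; print(sign_off())"
```

```text
the job is handed in; nothing more can be done
None
```

I've handed the job in: the larger vial stands upright at the nest, clamped with the follower on the dwell, and the crank held its place when I let go; the squeeze force itself could not be measured, and no verdict came back.

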